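# Clamp a twin pack of tea cartons for banding

## Task

Make up a twin pack for banding: stand exactly two of the three tea cartons upright, one behind the other, in the cradle of the bundling clamp, and leave the third where it stands. Then pump the clamp's squeeze grip, closing and letting it spring open again, until the jaw has pushed the two cartons tight against the end stop, and finish still holding the grip squeezed so that the jaw keeps pressing: about 10 to 25 N on the cartons, never over 40 N, which would crush them. Move the jaw only with the grip, and do not disturb the tape roll, the card terminal or the sugar shaker.

Things in the scene. Friction and masses are not known exactly. Their poses are not given: they have to be found in the camera images.
- clamp: Clamp fixed to the counter: dark steel base 372 x 92 mm, cradle between two low aluminium rails, dark end stop, red squeeze-grip housing. Origin: on the counter, below the pad's face as it is when fully back; z up, +y along the cradle to the end stop, whose face is at y = 170 mm (70 mm high, 13 thick). Housing: y -165 to -33 mm, 46 mm wide, 58 mm high, open on top where two levers rise.
- cradle_mid (a point): Point on the cradle floor (6 mm above the counter), on its centre line, 106 mm along the clamp's +y from its origin; axes as the clamp's. Rails: inner faces at x = +-36 mm, 5 mm thick, tops 20 mm above the counter. Two cartons centred about +28 and -40 mm from here along y stand clear of the pad and the stop.
- grip_mid (a point): Point midway between the grip's two levers, 105 mm above the counter (clamp frame x 0, y -95 mm). The levers are black upright paddles 30 mm wide (x), 8 mm thick (y), 66 to 128 mm above the counter, on the -y and +y sides. Outer faces are 68 mm apart when open, 40 mm when fully squeezed: pinch from above, fingers closing along the clamp's y.
- squeeze (a joint): Travel of each lever, m: 0 open, 0.014 fully squeezed. Both are geared together, move inwards equally and spring open (2 N each, 3.4 N at the end). Squeezing makes a pawl push the ratchet bar on, 8 to 14 mm a full squeeze (6 mm catches). With F newtons from each finger the pad presses with about 2.3 F - 12 N: F = 10 gives 11 N, 12 gives 16 N, 15 gives 22 N.
- jaw: Red jaw plate 60 mm wide, 68 mm high, on the front of the ratchet bar. Axes as the clamp's; its origin is the clamp's origin moved along +y by the jaw's travel: 8 to 24 mm at the start, at most 62 mm. When the grip opens the jaw stays, held by 4 N of friction only, so it presses firmly only while you squeeze. When the pack is tight the levers stall 3 mm or more before the end of their travel.
- pad: Black rubber pad, 54 mm wide, 50 mm high (z 16 to 66 mm), on two guide pins with springs before the jaw; it gives up to 5 mm at 5 N per mm (1 N to begin with). Origin as the jaw's, shifted back by as much as the pad is pressed in.
- pad_face (a point): Centre of the pad's face that meets the cartons, 41 mm above the counter; axes as the clamp's.
- carton_1: Brown tea carton, a rigid upright box 64 x 64 mm and 85 mm high, 0.12 kg. Origin: centre of its underside; z up, x and y square to its sides.
- carton_2: Brown tea carton, a rigid upright box 64 x 64 mm and 85 mm high, 0.12 kg. Origin: centre of its underside; z up, x and y square to its sides.
- carton_3: Brown tea carton, a rigid upright box 64 x 64 mm and 85 mm high, 0.12 kg. Origin: centre of its underside; z up, x and y square to its sides.
- tape_roll: Bystander: tan roll of tape lying flat, 98 mm across, 48 mm high. Origin: centre of its underside.
- card_terminal: Bystander: black card terminal lying on its back, 169 x 76 x 50 mm, long along its x. Origin: centre of its underside.
- sugar_shaker: Bystander: glass sugar shaker, 44 mm across, 90 mm high. Origin: centre of its underside.
Mind the look-alikes: they are no part of the job. What is shaped like the carton_2 but turquoise is not meant. Leave any red look-alike of the carton_1 alone.

How it is judged:
By the outcome, as a careful person would: the job done as asked, in the order asked, and still so for the second after the job is handed in, while the arm keeps its last pose, push and grip.
It also fails if it takes over 67 s, if anything falls off the work surface, if the arm or the gripper's body presses on something with over 40 N, if the wrist force passes 120 N, or if a joint passes its speed limit or range.

## Robot

A 6-joint arm with a two-finger parallel gripper is mounted at the origin on a cart in front of the work surface, level with it; the furniture and walls round the work are solid. World frame = base frame: x ahead of the robot, y to its left, z up, the work surface at z = 0. Lengths are in m, angles in rad, forces in N, time in s.
With the tool pointing down it reaches from about 0.25 to 0.725 m from the base axis. Payload 4 kg.
Tool frame: the origin (TCP) lies at the very end of the fingers, on their centre line; the grasp point (between the pads) lies 19 mm behind it; z points along the fingers, y is the line along which they close (so a half turn about z gives the same grasp; the last joint's range is limited). The gripper opens to 85 mm and grips with 20 to 120 N. Pads are 22 mm wide; open, the fingers measure 114 mm over their backs; the gripper's body (76 mm by 85 mm) begins 54 mm behind the grasp point. The pads swing forward as they close: fully open they stand 13 mm farther back than shut.
Start: joints at [1.332, 0.241, 0.005, 1.335, 0, 1.571], TCP at [0.118, 0.486, 0.231] pointing down, gripper open.
Joint ranges: [-2.72, 2.72], [-1.05, 1.87], [-1.09, 1.28], [-1.99, 2.15], [-1.42, 1.44], [-3.14, 3.14]. Speed limits (rad/s): [2.79, 2.79, 3.14, 3.14, 3.14, 3.14].

## Interface

Orientations are given as a unit quaternion [x, y, z, w].
In Python, from workcell import bot, vision, workorder, boxes_of gives the robot as it stands.
- The arm moves only by the tool send_rows, never from a script. Its argument "motion" is text: rows parted by semicolons, each of 5 numbers parted by spaces: the closure, from -1 (fully open) to 1 (shut), so that 0 is half open, then the shift along the tool's x, y, z in cm, then the turn about the tool's z in rad. In form: claw x y z twist; .... A call has 1 to 5 rows; each row is the pose to reach, as a shift and turn from the pose commanded when the call began, along the tool's axes at that moment; what a row does not reach only later rows make up. A row lasts 1/10 s, in which the tool goes at most 50 mm and 8.59 degrees, less where a joint would pass 70% of its speed; a pose out of reach is approached as far as the arm can. A call with a gripper value outside its range is refused whole. The fingers move at their own pace and stop on an object; the grip force is fixed at half the most. Time passes only in rows, so rows that repeat a pose let the fingers close. It gives the time, the measured TCP pose, the force, the opening and the grip force at its end, in the units of the state.
- bot.get_obs(): the state, without advancing time (a new reading comes with each control period).
- vision.camera(name): name is "side" or "top" or "wrist"; returns the picture (384x512x3 uint8, red, green, blue); there is no depth.
- vision.camera_model(name): a dict with "fov_y" (degrees; the focal length in pixels is half the picture's height over the tangent of half this angle, whatever the lens; pixels are square), "cx", "cy" (the principal point, pixels), "world_from_camera" (4x4, takes a point from camera to world coordinates); the wrist camera has in their place "hand_eye" (4x4, takes a point from camera to tool coordinates, whose origin is the TCP and whose axes are the flange's). Camera axes: x right, y down, z forward; pixel columns grow to the right and rows downward; lengths in m; the calibration is good to about 2 mm. A picture is of the moment at which its call begins: read the wrist's pose just before it. camera_model takes no time and is no camera call.
- workorder.job_done(): hands the job in; it is judged then, once.
Trained networks look in the newest picture that a camera, given by its name, has taken for a name from the list of things; names that differ only in an ending like _2 or _b are one class to them, and where a whole thing is asked for, a point or a joint stands for the part that bears it (a point fixed in the world has none). Each returns a list of dicts, best first, with "conf" (0 to 1); they miss things now and then, are a little off and sometimes report something else, mostly with a low value. They report only what shows in the picture. A call takes as long as a camera call. They do not tell look-alikes from the thing itself.
- boxes_of(camera, target): "rect" ([centre column, centre row, width, height] in pixels, round what is visible of it).
The state is a dict: "clock": time; "joint_pos": joint angles; "joint_vel": joint speeds; "tau": joint torques, N m; "eef_pos": TCP position; "tool_rot": TCP orientation; "ft_force": force on the tool from outside, world axes, zero at the start; "ft_torque": the same for the moment, N m; "grip_width": finger opening in m; "grasp_force": force on a finger pad.
Only numpy, scipy, OpenCV 4.12 (cv2) and the standard library are available. Lean on these libraries where they do the work, as an engineer would, in place of code of your own. Each camera call takes 0.05 s, during which the arm holds its last target. There are 200 camera calls.

## Working session

There is one attempt and no reset: what is moved stays moved. The work goes in short steps, Python scripts to look and compute and a tool call to move; the robot and the scene stay as the last step left them, time stands still between calls to the robot, and variables do not carry over. Pictures are saved under pics/ and viewed, at most 10 in all, crops included, and the job is handed in when it is done.

Besides the shell and the picture viewer there is one more tool, called by a JSON object that holds its "op" and its "data", one argument or row to a line. send_rows: Moves the arm, as the interface text tells. Its arguments: {"type":"object","properties":{"motion":{"type":"string"}},"required":["motion"]}

```bash
mkdir -p pics; ls; cat > h.py <<'E'
import numpy as np, cv2
from workcell import bot, vision, workorder, boxes_of
from scipy.spatial.transform import Rotation as R
E
python3 - <<'E'
from h import *
for n in ("top","side"):
    im=vision.camera(n); m=vision.camera_model(n)
    cv2.imwrite(f"pics/{n}0.png",im[:,:,::-1]); print(n,m["fov_y"],m["cx"],m["cy"],{k:v for k,v in m.items() if k not in("fov_y","cx","cy","world_from_camera")}); print(np.round(m["world_from_camera"],3).tolist())
    for t in ("carton_1","clamp","jaw","pad","squeeze","tape_roll","card_terminal","sugar_shaker"):
        print(t,[(np.round(d["rect"]).astype(int).tolist(),round(d["conf"],2)) for d in boxes_of(n,t)][:5])
print(vision.camera_model("wrist"));o=bot.get_obs();print(o)
E
python3 - <<'E'
E
```

```text
pics
top 45.49487269622176 256.3000954421881 190.27522575044406 {}
[[-0.007, -0.981, 0.195, 0.271], [-1.0, 0.006, -0.005, 0.089], [0.004, -0.195, -0.981, 1.525], [0.0, 0.0, 0.0, 1.0]]
carton_1 [([142, 231, 27, 26], 0.88), ([226, 226, 24, 29], 0.76), ([179, 239, 28, 22], 0.75), ([200, 196, 24, 24], 0.67), ([169, 199, 26, 26], 0.56)]
clamp [([317, 231, 109, 40], 0.56)]
jaw [([342, 231, 49, 18], 0.56)]
pad []
squeeze [([356, 235, 10, 6], 0.51), ([180, 242, 26, 21], 0.25)]
tape_roll [([123, 179, 29, 31], 0.63)]
card_terminal [([387, 159, 25, 53], 0.68)]
sugar_shaker [([314, 233, 115, 40], 0.71), ([237, 200, 15, 15], 0.58)]
side 47.359270527209475 252.8515208354739 195.6965270097008 {}
[[-0.91, -0.207, 0.36, 0.011], [-0.415, 0.462, -0.784, 1.288], [-0.004, -0.863, -0.506, 0.841], [0.0, 0.0, 0.0, 1.0]]
carton_1 [([220, 247, 26, 34], 0.84), ([242, 273, 28, 42], 0.78), ([272, 221, 22, 25], 0.75), ([268, 251, 27, 37], 0.73), ([234, 226, 27, 35], 0.71)]
clamp [([302, 184, 59, 68], 0.89)]
jaw [([306, 183, 21, 16], 0.77)]
pad [([303, 183, 14, 14], 0.58)]
squeeze [([321, 161, 5, 19], 0.41), ([307
[... 627 characters left out ...]
0]])}
{'clock': 0.9, 'joint_pos': array([ 1.33197633e+00,  2.40579091e-01,  5.00911295e-03,  1.33519481e+00,
       -7.56103207e-06,  1.57082060e+00]), 'joint_vel': array([ 0.00143848,  0.00063704, -0.00189153, -0.00203778,  0.00175892,
       -0.0001134 ]), 'tau': array([-7.63962562e-04, -3.72195661e+01,  2.52693164e+01,  9.90812005e-04,
       -1.99251167e-04,  1.15734707e-06]), 'eef_pos': array([0.11828184, 0.4858144 , 0.2313204 ]), 'tool_rot': array([1.19138475e-01, 9.92877648e-01, 1.52082950e-05, 5.63214042e-06]), 'ft_force': array([-0.91402861,  0.18216102, -0.753294  ]), 'ft_torque': array([-0.02820221, -0.02019882,  0.03483285]), 'grasp_force': 0.0, 'grip_width': 0.08521829413116185}
```

```bash
python3 - <<'E'
import cv2
a=cv2.imread("pics/top0.png")[135:285,100:420]; cv2.imwrite("pics/a.png",cv2.resize(a,None,fx=2.5,fy=2.5,interpolation=cv2.INTER_CUBIC))
b=cv2.imread("pics/side0.png")[130:320,140:360]; cv2.imwrite("pics/b.png",cv2.resize(b,None,fx=3,fy=3,interpolation=cv2.INTER_CUBIC))
E
```

```text
(no output)
```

View pics/a.png

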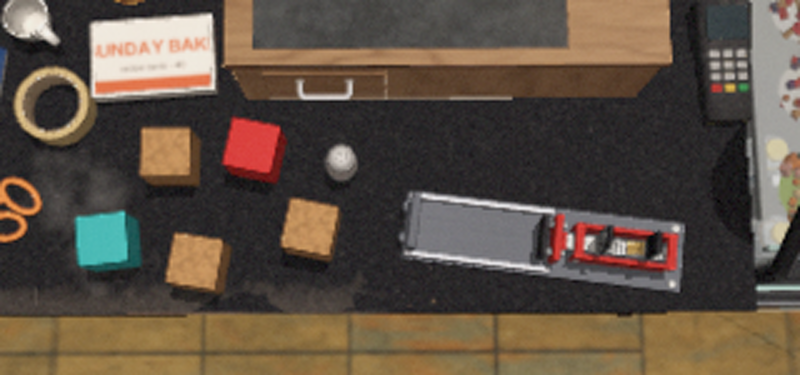

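View pics/b.png

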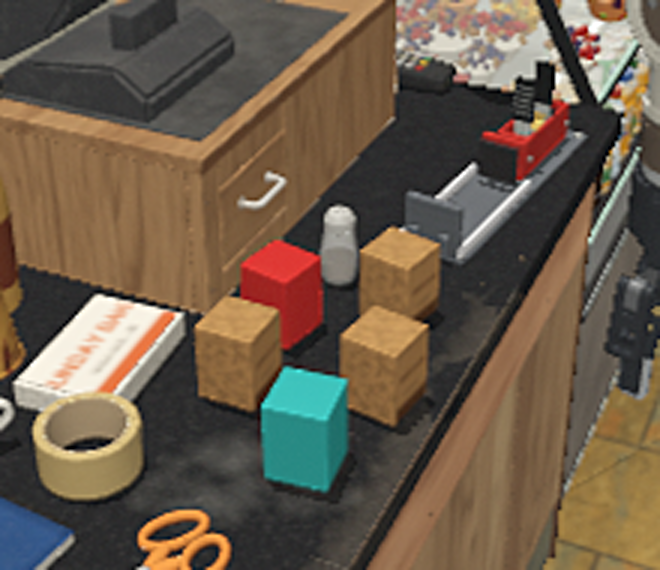

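```bash
cat >> h.py <<'E'
from scipy.optimize import minimize
def proj(m,P,T=None):
    T=m["world_from_camera"] if T is None else T
    f=192/np.tan(np.radians(m["fov_y"]/2)); c=(np.asarray(P,float)-T[:3,3])@T[:3,:3]
    return np.c_[c[:,0]/c[:,2]*f+m["cx"],c[:,1]/c[:,2]*f+m["cy"]]
def ray(m,uv,z,T=None):
    T=m["world_from_camera"] if T is None else T
    f=192/np.tan(np.radians(m["fov_y"]/2)); d=T[:3,:3]@np.array([(uv[0]-m["cx"])/f,(uv[1]-m["cy"])/f,1])
    return T[:3,3]+d*(z-T[2,3])/d[2]
def box(x,y,a,sx,sy,z0,z1):
    c,s=np.cos(a),np.sin(a)
    return [[x+c*u*sx/2-s*v*sy/2,y+s*u*sx/2+c*v*sy/2,z] for u in(-1,1) for v in(-1,1) for z in (z0,z1)]
def wristT():
    o=bot.get_obs(); T=np.eye(4);T[:3,:3]=R.from_quat(o["tool_rot"]).as_matrix();T[:3,3]=o["eef_pos"]
    return T@vision.camera_model("wrist")["hand_eye"]
def cost(p,views):   # views: (mask,model,T)
    e=0
    for mk,m,T in views:
        h=cv2.convexHull(proj(m,box(*p,.064,.064,0,.085),T).astype(np.float32))
        S=8; im=np.zeros(mk.shape,np.uint8); big=np.zeros((mk.shape[0]*2,mk.shape[1]*2),np.uint8)
        cv2.fillConvexPoly(big,np.round((h*2+.5)*S).astype(np.int32),255,cv2.LINE_AA,3)
        im=cv2.resize(big,mk.shape[::-1],interpolation=cv2.INTER_AREA)/255.
        c=h.mean(0)[0].astype(int); r=int(np.ptp(h[:,0],axis=0).max()*.62)
        w=np.s_[max(0,c[1]-r):c[1]+r,max(0,c[0]-r):c[0]+r]
        e+=np.abs(im[w]-mk[w]).sum()/im.sum()
    return e
def brown(im):
    h=cv2.cvtColor(im,cv2.COLOR_RGB2HSV); return ((h[...,0]>5)&(h[...,0]<25)&(h[...,1]>90)&(h[...,2]>45)).astype(float)
def fit(x,y,views):
    best=None
    for a in np.radians([-30,-10,10,30]):
        r=minimize(cost,[x,y,a],args=(views,),method="Nelder-Mead",options=dict(initial_simplex=[[x,y,a],[x+.01,y,a],[x,y+.01,a],[x,y,a+.2]],xatol=1e-4,fatol=1e-4))
        if best is None or r.fun<best.fun: best=r
    return best
E
python3 - <<'E'
from h import *
ims={n:cv2.imread(f"pics/{n}0.png")[:,:,::-1] for n in("top","side")}
M={n:vision.camera_model(n) for n in ims}
V=[(brown(np.ascontiguousarray(ims[n])),M[n],None) for n in ims]
q=lambda u,v:(100+u/2.5-.3,135+v/2.5-.3)
for n,u in (("A",(311,229)),("B",(197,262)),("C",(168,155))):
    p=ray(M["top"],q(*u),.08)
    for v in (V,V[:1],V[1:]):
        r=fit(p[0],p[1],v); print(n,np.round(r.x[:2],4),round(np.degrees(r.x[2]),1),round(r.fun,3))
for n,u,z in (("shaker",(341,158),.08),("red",(253,148),.085),("turq",(103,240),.085),("stop",(411,222),.07),("stopA",(409,194),.006),("baseB",(403,255),.006),("baseC",(680,290),.006),("baseD",(684,226),.006),("edge",(300,310),0),("drawer",(325,98),0.05),("term",(715,120),0.04),("tape",(55,106),.048)):
    print(n,np.round(ray(M["top"],q(*u),z),3))
E
```

```text
A [0.4459 0.1871] -10.3 0.299
A [0.4457 0.187 ] -11.1 0.054
A [0.4444 0.1895] -2.9 0.225
B [0.4025 0.3324] -9.1 0.369
B [0.4027 0.3318] -9.5 0.055
B [0.4043 0.3281] 1.5 0.267
C [0.5442 0.3715] 1.3 0.374
C [0.5433 0.3727] -1.7 0.08
C [0.5451 0.3698] 8.4 0.244
shaker [0.533 0.147 0.08 ]
red [0.546 0.259 0.085]
turq [0.429 0.446 0.085]
stop [0.451 0.057 0.07 ]
stopA [0.497 0.058 0.006]
baseB [0.415 0.067 0.006]
baseC [ 0.367 -0.298  0.006]
baseD [ 0.452 -0.308  0.006]
edge [0.344 0.203 0.   ]
drawer [0.619 0.169 0.05 ]
term [ 0.589 -0.348  0.04 ]
tape [0.611 0.526 0.048]
```

{"op": "send_rows", "data": {
  "motion": "-1 -20.1 -16.5 -1 0.75;-1 -20.1 -16.5 -1 0.75;-1 -20.1 -16.5 -1 0.75;-1 -20.1 -16.5 -1 0.75;-1 -20.1 -16.5 -1 0.75"
}}

```text
clock: 1.4
eef_pos: [0.2691, 0.2846, 0.2412]
tool_rot: [0.477, 0.879, 0.0, 0.0]
ft_force: [0.8, 0.9, -0.1]
grip_width: 0.0855
grasp_force: 0.0
```

{"op": "send_rows", "data": {
  "motion": "-1 -26 1.6 -1 0.75;-1 -26 1.6 -1 0.75;-1 -26 1.6 -1 0.75;-1 -26 1.6 -1 0.75;-1 -26 1.6 -1 0.75"
}}

```text
clock: 1.9
eef_pos: [0.4193, 0.0844, 0.251]
tool_rot: [0.766, 0.643, 0.001, 0.0]
ft_force: [1.3, 1.1, -0.4]
grip_width: 0.0856
grasp_force: 0.0
```

{"op": "send_rows", "data": {
  "motion": "-1 0 0 0 0;-1 0 0 0 0;-1 0 0 0 0"
}}

```text
clock: 2.2
eef_pos: [0.4176, 0.0869, 0.2504]
tool_rot: [0.763, 0.646, -0.0, -0.0]
ft_force: [0.7, -0.8, 0.3]
grip_width: 0.085
grasp_force: 0.0
```

```bash
python3 - <<'E'
from h import *
T=wristT(); im=vision.camera("wrist"); np.save("T1.npy",T); cv2.imwrite("pics/w1.png",im[:,:,::-1])
o=bot.get_obs(); print(o["eef_pos"],o["joint_pos"],o["clock"],R.from_quat(o["tool_rot"]).as_matrix().round(3))
cv2.imwrite("pics/w1b.png",cv2.resize(im[:,:,::-1],None,fx=1.55,fy=1.55,interpolation=cv2.INTER_CUBIC))
m=vision.camera_model("wrist"); mk=brown(im)
for p in((.4457,.187),(.4027,.3318)):
    r=fit(*p,[(mk,m,T)]); print(r.x[:2].round(4),np.degrees(r.x[2]).round(1),r.fun)
E
```

```text
[0.41746099 0.08729691 0.25042885] [ 2.05891727e-01  8.69422822e-02 -1.30973490e-01  1.35341590e+00
  3.53662620e-04  1.94204242e+00] 2.25 [[ 0.165  0.986 -0.001]
 [ 0.986 -0.165  0.   ]
 [ 0.    -0.001 -1.   ]]
[0.4466 0.1868] -11.3 0.029763129888866237
[0.4466 0.1868] -11.2 0.029507374648535895h.py:28: RuntimeWarning: divide by zero encountered in scalar divide
  e+=np.abs(im[w]-mk[w]).sum()/im.sum()
```

View pics/w1b.png

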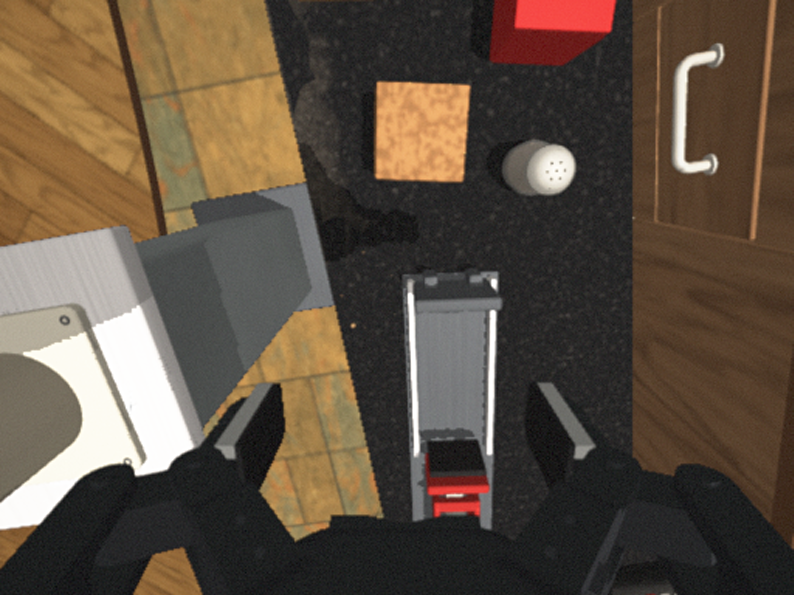

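```bash
python3 - <<'E'
import cv2
a=cv2.imread("pics/w1.png")[170:340,255:330]; 
b=cv2.resize(a,None,fx=7,fy=7,interpolation=cv2.INTER_CUBIC)
cv2.imwrite("pics/c.png",cv2.hconcat([b[:595],cv2.resize(b[595:],(525,595)) if 0 else cv2.copyMakeBorder(b[595:],0,595-b[595:].shape[0],0,0,cv2.BORDER_CONSTANT)])[:, :800] if 0 else cv2.rotate(cv2.resize(a,None,fx=4.6,fy=4.6,interpolation=cv2.INTER_CUBIC),cv2.ROTATE_90_COUNTERCLOCKWISE))
E
```

```text
(no output)
```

View pics/c.png

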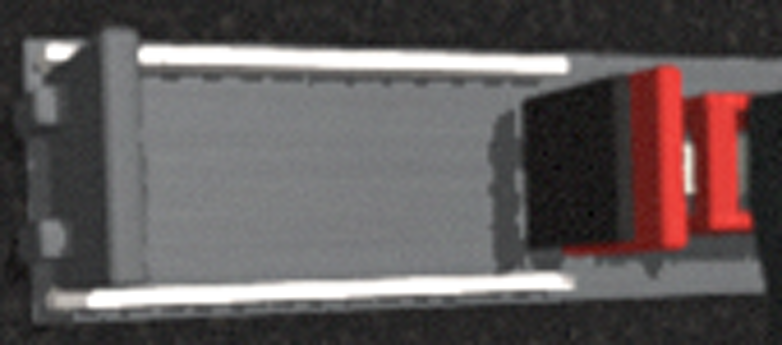

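```bash
cat > clamp.py <<'E'
from h import *
from scipy.optimize import least_squares
m=vision.camera_model("wrist");T=np.load("T1.npy")
px=lambda X,Y:(255+75-Y/4.6-.5,170+X/4.6-.5)
obs=[((140,45),.041,None,.02),((565,57),.041,None,.02),((90,307),-.041,None,.02),((570,290),-.041,None,.02),((139,40),None,.17,.07),((139,280),None,.17,.07),((104,40),None,.183,.07),((25,38),.046,None,.006),((33,322),-.046,None,.006)]
def loc(p,X,z):
    w=ray(m,px(*X),z,T)[:2]-p[:2]; c,s=np.cos(p[2]),np.sin(p[2]); return np.array([c*w[0]+s*w[1],-s*w[0]+c*w[1]])
def res(p): return np.array([(loc(p,X,z)[0]-x) if x is not None else loc(p,X,z)[1]-y for X,x,y,z in obs])
r=least_squares(res,[.43,-.12,-.13]);p=r.x
print(p.round(4),np.degrees(p[2]).round(2),(r.fun*1e3).round(1))
print("base end",loc(p,(29,180),.006),"padtop",loc(p,(615,170),.066),"padbot",loc(p,(527,170),.016),"railend",loc(p,(567,65),.02))
W=lambda x,y:(p[0]+np.cos(p[2])*x-np.sin(p[2])*y, p[1]+np.sin(p[2])*x+np.cos(p[2])*y)
for n,y in(("p1",.134),("p2",.066),("grip",-.095)): print(n,np.round(W(0,y),4))
E
python3 clamp.py
```

```text
[ 0.4352 -0.1189 -0.1316] -7.54 [ 0.1  1.  -0.4 -0.1  0.2  2.5 -2.7 -0.9  0.4]
base end [-0.00021431  0.18701249] padtop [-0.00340845  0.01080266] padbot [0.00213392 0.00732167] railend [ 0.03913162 -0.00778289]
p1 [0.4528 0.0139]
p2 [ 0.4438 -0.0535]
grip [ 0.4227 -0.2131]
```

{"op": "send_rows", "data": {
  "motion": "-1 10.3 1.2 10 0.03;-1 10.3 1.2 10 0.03;-1 10.3 1.2 10 0.03;-1 10.3 1.2 13 0.03;-1 10.3 1.2 13 0.03"
}}

```text
clock: 2.75
eef_pos: [0.4428, 0.1868, 0.1166]
tool_rot: [0.772, 0.636, -0.005, -0.001]
ft_force: [-1.2, -0.7, -0.2]
grip_width: 0.0855
grasp_force: 0.0
```

```bash
cat >> h.py <<'E'
def to(x,y,z,ydeg):   # shift needed (cm, tool axes) and twist for tool-x heading ydeg
    o=bot.get_obs(); A=R.from_quat(o["tool_rot"]).as_matrix(); d=np.array([x,y,z])-o["eef_pos"]
    a=np.degrees(np.arctan2(A[1,0],A[0,0])); print("clk",round(o["clock"],2),"shift",(A.T@d*100).round(2),"twist",round(np.radians((a-ydeg+180)%360-180),3),"head",a.round(1))
E
python3 -c "
from h import *
to(.4465,.1868,.04,78.8)"
```

```text
clk 2.75 shift [0.11 0.42 7.65] twist 0.003 head 79.0
```

{"op": "send_rows", "data": {
  "motion": "-1 0 0.1 4 0;-1 0 0.1 8 0;-1 0 0.1 8 0;-1 0 0.1 8 0"
}}

```text
clock: 3.15
eef_pos: [0.4481, 0.186, 0.0418]
tool_rot: [0.773, 0.634, -0.0, -0.0]
ft_force: [-0.1, -0.6, 0.2]
grip_width: 0.0854
grasp_force: 0.0
```

{"op": "send_rows", "data": {
  "motion": "-0.43 0 0 0 0;-0.43 0 0 0 0;-0.43 0 0 0 0;-0.43 0 0 0 0;-0.43 0 0 0 0"
}}

```text
clock: 3.65
eef_pos: [0.4503, 0.1866, 0.0434]
tool_rot: [0.774, 0.634, 0.003, 0.0]
ft_force: [-0.2, -0.3, 7.3]
grip_width: 0.063
grasp_force: 66.4
```

{"op": "send_rows", "data": {
  "motion": "-0.43 0 0 -4 0;-0.43 0 0 -8 0;-0.43 0 0 -12 0;-0.43 0 0 -12 0;-0.43 0 0 -12 0"
}}

```text
clock: 4.15
eef_pos: [0.4495, 0.186, 0.1627]
tool_rot: [0.774, 0.634, 0.002, 0.001]
ft_force: [-0.3, -0.2, -1.8]
grip_width: 0.0629
grasp_force: 66.5
```

```bash
python3 -c "
from h import *
to(.4528,.0139,.16,82.46);print(bot.get_obs()['eef_pos'])"
```

```text
clk 4.15 shift [-16.81   3.71   0.24] twist -0.067 head 78.6
[0.4494804  0.18600505 0.16266244]
```

{"op": "send_rows", "data": {
  "motion": "-0.43 -16.8 3.7 0 -0.067;-0.43 -16.8 3.7 0 -0.067;-0.43 -16.8 3.7 0 -0.067;-0.43 -16.8 3.7 0 -0.067;-0.43 -16.8 3.7 0 -0.067"
}}

```text
clock: 4.65
eef_pos: [0.4501, 0.0108, 0.1592]
tool_rot: [0.754, 0.657, -0.001, -0.001]
ft_force: [-0.1, 0.4, -1.1]
grip_width: 0.0632
grasp_force: 66.5
```

{"op": "send_rows", "data": {
  "motion": "-0.43 0 0 0 0;-0.43 0 0 4 0;-0.43 0 0 6 0;-0.43 0 0 6 0;-0.43 0 0 6 0"
}}

```text
clock: 5.15
eef_pos: [0.4512, 0.0146, 0.1004]
tool_rot: [0.751, 0.66, -0.0, -0.001]
ft_force: [0.5, 0.6, -0.7]
grip_width: 0.0633
grasp_force: 66.5
```

```bash
python3 - <<'E'
from h import *
to(.4528,.0139,.046,82.46);o=bot.get_obs();print(o['eef_pos'],o["ft_force"])
T=wristT(); im=vision.camera("wrist"); np.save("T2.npy",T); cv2.imwrite("pics/w2.png",im[:,:,::-1])
cv2.imwrite("pics/w2b.png",cv2.resize(im[150:384,150:400,::-1],None,fx=2.5,fy=2.5,interpolation=cv2.INTER_CUBIC))
E
```

```text
clk 5.15 shift [-0.05  0.18  5.44] twist 0.002 head 82.6
[0.4511969  0.01463398 0.10035975] [ 0.48197185  0.59539862 -0.67206634]
```

View pics/w2b.png

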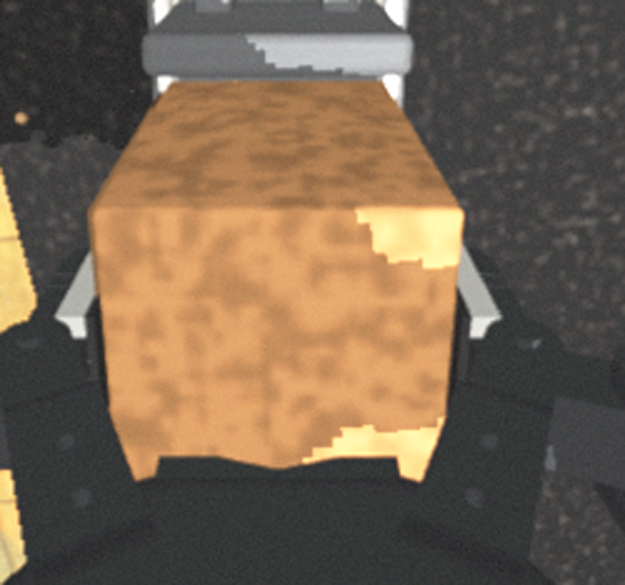

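```bash
python3 - <<'E'
from h import *
m=vision.camera_model("wrist");T=np.load("T2.npy")
u=150+278/2.5-.5
A=np.array([np.sin(np.radians(7.54)),np.cos(np.radians(7.54))]);o=np.array([.4352,-.1189])
for r,z in((77,.07),(34,.07),(82,.057),(208,.142)):
    p=ray(m,(u,150+r/2.5-.5),z,T); print(r,z,(p[:2]-o)@A, p)
for c,r,z in((143,55,.07),(412,55,.07),(172,82,.057),(385,82,.057),(90,208,.142),(463,208,.142)):
    p=ray(m,(150+c/2.5-.5,150+r/2.5-.5),z,T); print(c,(p[:2]-o)@[A[1],-A[0]])
E
```

```text
77 0.07 0.16928260571355128 [0.45704397 0.04896775 0.07      ]
34 0.07 0.18078307575684943 [0.45852286 0.06037277 0.07      ]
82 0.057 0.16448042158622417 [0.45640181 0.04420868 0.057     ]
208 0.142 0.16546821669931328 [0.45668989 0.04516696 0.142     ]
143 -0.0357803899433875
412 0.03471932992393127
172 -0.03063314869329258
385 0.030133777461817092
90 -0.031256438984664764
463 0.030282415966567174
```

{"op": "send_rows", "data": {
  "motion": "-0.43 0 0 3 0;-0.43 0 0 4.5 0;-0.43 0 0 4.9 0;-0.43 0 0 5 0;-0.43 0 0 5 0"
}}

```text
clock: 5.7
eef_pos: [0.4527, 0.0138, 0.0517]
tool_rot: [0.752, 0.659, 0.001, 0.001]
ft_force: [0.1, 0.1, -2.2]
grip_width: 0.063
grasp_force: 66.5
```

{"op": "send_rows", "data": {
  "motion": "-0.43 0 0 0.15 0;-0.43 0 0 0.25 0;-0.43 0 0 0.25 0"
}}

```text
clock: 6.0
eef_pos: [0.4526, 0.0136, 0.0495]
tool_rot: [0.752, 0.659, 0.001, 0.001]
ft_force: [-0.8, -0.7, 6.1]
grip_width: 0.0627
grasp_force: 67.4
```

{"op": "send_rows", "data": {
  "motion": "-1 0 0 0 0;-1 0 0 0 0;-1 0 0 -4 0;-1 0 0 -9 0;-1 0 0 -14 0"
}}

```text
clock: 6.5
eef_pos: [0.4507, 0.0136, 0.1891]
tool_rot: [0.752, 0.659, -0.001, -0.001]
ft_force: [2.2, 0.2, -0.2]
grip_width: 0.0854
grasp_force: 0.0
```

{"op": "send_rows", "data": {
  "motion": "-1 23 -9 0 0.035;-1 23 -9 0 0.035;-1 23 -9 0 0.035;-1 23 -9 0 0.035;-1 23 -9 0 0.035"
}}

```text
clock: 7.0
eef_pos: [0.3916, 0.2553, 0.1882]
tool_rot: [0.763, 0.646, 0.0, 0.0]
ft_force: [0.9, -0.5, -0.1]
grip_width: 0.0853
grasp_force: 0.0
```

{"op": "send_rows", "data": {
  "motion": "-1 0 0 0 0;-1 0 0 0 0"
}}

```text
clock: 7.2
eef_pos: [0.3917, 0.2542, 0.1877]
tool_rot: [0.762, 0.647, -0.0, 0.0]
ft_force: [-0.4, -0.2, 0.3]
grip_width: 0.0853
grasp_force: 0.0
```

```bash
python3 - <<'E'
from h import *
T=wristT(); im=vision.camera("wrist"); cv2.imwrite("pics/w3.png",im[:,:,::-1])
m=vision.camera_model("wrist")
r=fit(.4033,.3318,[(brown(im),m,T)]); print(r.x[:2].round(4),np.degrees(r.x[2]).round(1),r.fun)
a=np.degrees(r.x[2]); a=(a+45)%90-45; to(*r.x[:2],.04,90+a); print(a)
t=vision.camera("top"); cv2.imwrite("pics/t3.png",cv2.resize(t[190:270,200:400,::-1],None,fx=4,fy=4,interpolation=cv2.INTER_CUBIC))
E
```

```text
[0.4038 0.3313] -8.6 0.054816423930906105
clk 7.25 shift [ 7.91 -0.11 14.77] twist -0.015 head 80.5
-8.608894866401442
```

View pics/t3.png

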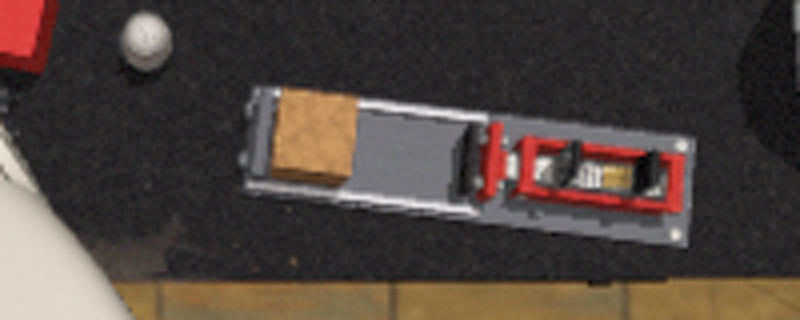

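{"op": "send_rows", "data": {
  "motion": "-1 7.9 -0.1 3 -0.01;-1 7.9 -0.1 7 -0.01;-1 7.9 -0.1 11 -0.01;-1 7.9 -0.1 14.5 -0.01;-1 7.9 -0.1 14.5 -0.01"
}}

```text
clock: 7.8
eef_pos: [0.4013, 0.3269, 0.0379]
tool_rot: [0.761, 0.649, -0.006, -0.0]
ft_force: [-0.3, -0.2, -0.7]
grip_width: 0.0855
grasp_force: 0.0
```

{"op": "send_rows", "data": {
  "motion": "-1 0 0 0 0;-0.43 0 0 0 0;-0.43 0 0 0 0;-0.43 0 0 0 0;-0.43 0 0 0 0"
}}

```text
clock: 8.3
eef_pos: [0.4065, 0.3326, 0.046]
tool_rot: [0.76, 0.65, 0.003, 0.0]
ft_force: [0.4, -0.9, 7.9]
grip_width: 0.063
grasp_force: 66.8
```

{"op": "send_rows", "data": {
  "motion": "-0.43 0 0 0 0;-0.43 0 0 -4 0;-0.43 0 0 -9 0;-0.43 0 0 -14 0;-0.43 0 0 -15 0"
}}

```text
clock: 8.8
eef_pos: [0.4075, 0.3339, 0.2009]
tool_rot: [0.76, 0.65, 0.007, 0.0]
ft_force: [0.3, 0.9, -1.8]
grip_width: 0.0633
grasp_force: 66.8
```

```bash
python3 -c "
from h import *
to(.4440,-.0535,.2,82.46);print(bot.get_obs()['eef_pos'])"
```

```text
clk 8.8 shift [-37.7    9.63  -0.21] twist -0.024 head 81.1
[0.40752983 0.33388397 0.20090674]
```

{"op": "send_rows", "data": {
  "motion": "-0.43 -20 5 0 -0.02;-0.43 -20 5 0 -0.02;-0.43 -20 5 0 -0.02;-0.43 -20 5 0 -0.02;-0.43 -20 5 0 -0.02"
}}

```text
clock: 9.3
eef_pos: [0.4222, 0.1214, 0.1932]
tool_rot: [0.756, 0.655, -0.001, 0.001]
ft_force: [-0.4, 0.4, -1.0]
grip_width: 0.0632
grasp_force: 66.7
```

{"op": "send_rows", "data": {
  "motion": "-0.43 -17.7 4.3 0 0;-0.43 -17.7 4.3 0 0;-0.43 -17.7 4.3 0 0;-0.43 -17.7 4.3 0 0;-0.43 -17.7 4.3 3 0"
}}

```text
clock: 9.8
eef_pos: [0.4453, -0.0587, 0.1663]
tool_rot: [0.755, 0.655, 0.003, 0.004]
ft_force: [1.1, 0.4, -1.0]
grip_width: 0.0633
grasp_force: 66.7
```

{"op": "send_rows", "data": {
  "motion": "-0.43 0 0 2 0;-0.43 0 0 4.5 0;-0.43 0 0 4.5 0;-0.43 0 0 4.5 0"
}}

```text
clock: 10.2
eef_pos: [0.4412, -0.0547, 0.1182]
tool_rot: [0.753, 0.658, -0.0, -0.0]
ft_force: [-0.2, 0.0, -1.5]
grip_width: 0.063
grasp_force: 66.7
```

```bash
python3 - <<'E'
from h import *
to(.4440,-.0535,.052,82.46);o=bot.get_obs();print(o['eef_pos'],o["ft_force"])
T=wristT(); im=vision.camera("wrist"); np.save("T4.npy",T); cv2.imwrite("pics/w4.png",im[:,:,::-1])
cv2.imwrite("pics/w4b.png",cv2.resize(im[80:320,150:400,::-1],None,fx=2.5,fy=2.5,interpolation=cv2.INTER_CUBIC))
E
```

```text
clk 10.2 shift [0.15 0.27 6.62] twist -0.004 head 82.2
[ 0.44116416 -0.05466381  0.11821066] [-0.19031971  0.04275297 -1.46287515]
```

View pics/w4b.png

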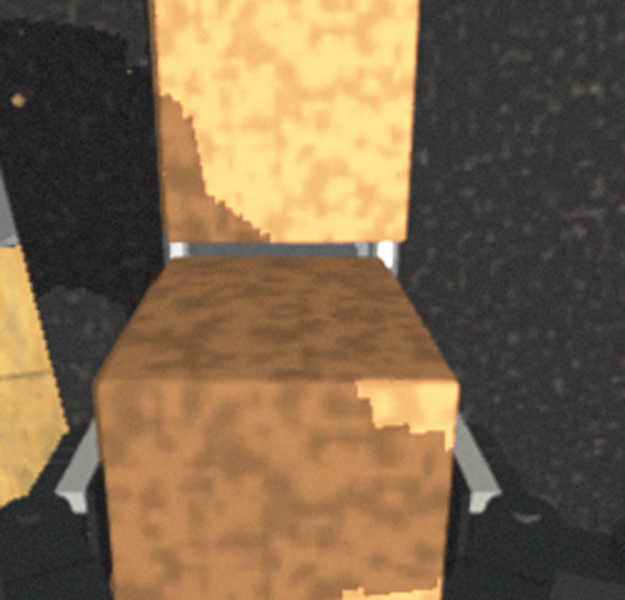

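```bash
python3 - <<'E'
from h import *
m=vision.camera_model("wrist");T=np.load("T4.npy")
A=np.array([np.sin(np.radians(7.54)),np.cos(np.radians(7.54))]);o=np.array([.4352,-.1189])
for c,r,z in((164,242,.091),(407,242,.091),(166,258,.072),(388,258,.072),(95,380,.157),(459,380,.157)):
    p=ray(m,(150+c/2.5-.5,80+r/2.5-.5),z,T); print(c,((p[:2]-o)@[A[1],-A[0]]).round(4),((p[:2]-o)@A).round(4))
E
```

```text
164 -0.0305 0.1028
407 0.0324 0.1026
166 -0.0335 0.0935
388 0.0308 0.0933
95 -0.0319 0.0947
459 0.0297 0.0945
```

{"op": "send_rows", "data": {
  "motion": "-0.43 0.2 0.2 2 0;-0.43 0.2 0.2 4.5 0;-0.43 0.2 0.2 6 0;-0.43 0.2 0.2 6.3 0;-0.43 0.2 0.2 6.4 0"
}}

```text
clock: 10.75
eef_pos: [0.4445, -0.0532, 0.055]
tool_rot: [0.753, 0.658, 0.001, 0.001]
ft_force: [0.0, -0.0, -1.1]
grip_width: 0.0633
grasp_force: 66.7
```

{"op": "send_rows", "data": {
  "motion": "-0.43 0 0 0.15 0;-0.43 0 0 0.3 0;-0.43 0 0 0.3 0"
}}

```text
clock: 11.05
eef_pos: [0.4448, -0.0535, 0.052]
tool_rot: [0.754, 0.657, 0.001, 0.001]
ft_force: [0.8, 0.2, 2.1]
grip_width: 0.0632
grasp_force: 67.0
```

{"op": "send_rows", "data": {
  "motion": "-1 0 0 0 0;-1 0 0 0 0;-1 0 0 -4 0;-1 0 0 -9 0;-1 0 0 -14 0"
}}

```text
clock: 11.55
eef_pos: [0.4427, -0.0532, 0.1922]
tool_rot: [0.754, 0.657, -0.001, -0.001]
ft_force: [1.6, 0.1, 1.0]
grip_width: 0.0852
grasp_force: 0.0
```

{"op": "send_rows", "data": {
  "motion": "-1 -8 0 -6 -0.75;-1 -8 0 -6 -0.75;-1 -8 0 -6 -0.75;-1 -8 0 -6 -0.75;-1 -8 0 -6 -0.75"
}}

```text
clock: 12.05
eef_pos: [0.4327, -0.1332, 0.2515]
tool_rot: [0.469, 0.883, 0.0, 0.0]
ft_force: [-0.2, 1.1, 0.1]
grip_width: 0.0854
grasp_force: 0.0
```

{"op": "send_rows", "data": {
  "motion": "-1 -5.9 -5.5 0 -0.75;-1 -5.9 -5.5 0 -0.75;-1 -5.9 -5.5 0 -0.75;-1 -5.9 -5.5 0 -0.75;-1 -5.9 -5.5 0 -0.75"
}}

```text
clock: 12.55
eef_pos: [0.4195, -0.2126, 0.2508]
tool_rot: [0.126, 0.992, 0.0, -0.0]
ft_force: [0.9, 0.7, 0.2]
grip_width: 0.0854
grasp_force: 0.0
```

{"op": "send_rows", "data": {
  "motion": "-1 0 0 0 -0.07;-1 0 0 0 -0.07;-1 0 0 0 -0.07"
}}

```text
clock: 12.85
eef_pos: [0.4198, -0.2122, 0.2509]
tool_rot: [0.095, 0.995, 0.0, -0.0]
ft_force: [0.2, 0.5, -0.3]
grip_width: 0.0854
grasp_force: 0.0
```

```bash
python3 - <<'E'
from h import *
to(.4227,-.2131,.09,172.46);o=bot.get_obs();print(o['eef_pos'])
T=wristT(); im=vision.camera("wrist"); np.save("T5.npy",T); cv2.imwrite("pics/w5.png",im[:,:,::-1])
cv2.imwrite("pics/w5b.png",cv2.resize(im[:,:,::-1],None,fx=1.56,fy=1.56,interpolation=cv2.INTER_CUBIC))
E
```

```text
clk 12.85 shift [-0.31 -0.04 16.09] twist -0.058 head 169.1
[ 0.41975392 -0.2121589   0.25094607]
```

View pics/w5b.png

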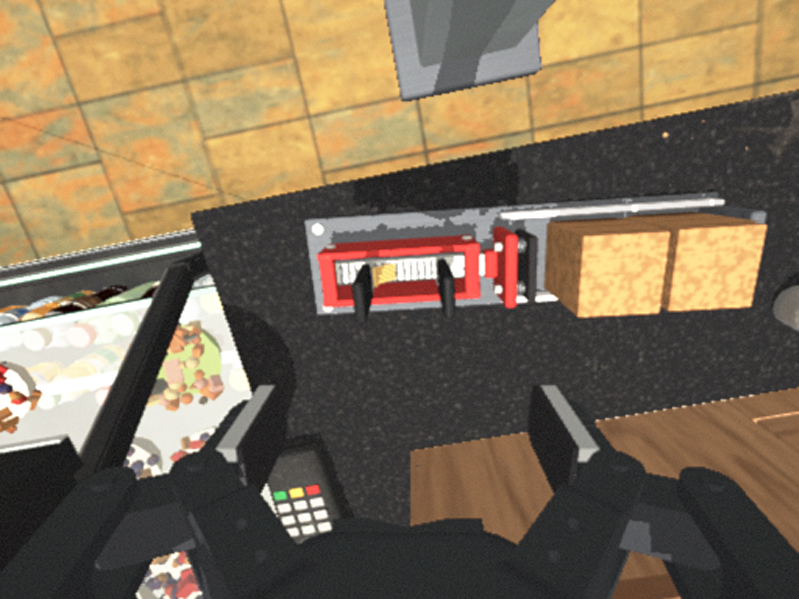

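```bash
python3 - <<'E'
from h import *
m=vision.camera_model("wrist");T=np.load("T5.npy")
A=np.array([np.sin(np.radians(7.54)),np.cos(np.radians(7.54))]);o=np.array([.4352,-.1189])
for c,r,z in((356,303,.128),(371,303,.128),(441,303,.128),(454,303,.128),(405,317,.128),(320,280,.058),(478,280,.058),(528,260,.066)):
    p=ray(m,(c/1.56-.4,r/1.56-.4),z,T); print(c,((p[:2]-o)@[A[1],-A[0]]).round(4),((p[:2]-o)@A).round(4),p.round(4))
E
```

```text
356 0.0004 -0.1279 [ 0.4188 -0.2458  0.128 ]
371 0.001 -0.118 [ 0.4207 -0.236   0.128 ]
441 0.0037 -0.0718 [ 0.4294 -0.1906  0.128 ]
454 0.0042 -0.0632 [ 0.431  -0.1821  0.128 ]
405 0.0121 -0.0962 [ 0.4345 -0.2158  0.128 ]
320 0.0002 -0.1657 [ 0.4136 -0.2832  0.058 ]
478 0.0077 -0.0362 [ 0.4381 -0.1558  0.058 ]
528 -0.0083 0.0021 [ 0.4272 -0.1157  0.066 ]
```

{"op": "send_rows", "data": {
  "motion": "-1 -0.3 0 4 -0.058;-1 -0.3 0 8 -0.058;-1 -0.3 0 8 -0.058;-1 -0.3 0 8 -0.058"
}}

```text
clock: 13.3
eef_pos: [0.4225, -0.2126, 0.1713]
tool_rot: [0.065, 0.998, 0.0, -0.001]
ft_force: [0.7, 0.5, -0.2]
grip_width: 0.0852
grasp_force: 0.0
```

```bash
python3 -c "
from h import *
to(.4227,-.2131,.085,172.46)"
```

```text
clk 13.3 shift [-0.04 -0.06  8.63] twist 0.001 head 172.5
```

{"op": "send_rows", "data": {
  "motion": "-1 0 0 4 0;-1 0 0 8 0;-1 0 0 8.6 0;-1 0 0 8.6 0;-1 0 0 8.6 0"
}}

```text
clock: 13.8
eef_pos: [0.4249, -0.2138, 0.0876]
tool_rot: [0.065, 0.998, -0.001, 0.002]
ft_force: [0.3, -0.1, 0.1]
grip_width: 0.0857
grasp_force: 0.0
```

{"op": "send_rows", "data": {
  "motion": "-0.5 0 0 0 0;-0.5 0 0 0 0;-0.2 0 0 0 0;-0.2 0 0 0 0;-0.2 0 0 0 0"
}}

```text
clock: 14.3
eef_pos: [0.4251, -0.2153, 0.0881]
tool_rot: [0.066, 0.998, -0.003, 0.003]
ft_force: [-1.5, -4.5, 6.7]
grip_width: 0.0509
grasp_force: 4.8
```

{"op": "send_rows", "data": {
  "motion": "-0.1 0 0 0 0;-0.1 0 0 0 0;0 0 0 0 0;0 0 0 0 0;0 0 0 0 0"
}}

```text
clock: 14.8
eef_pos: [0.4252, -0.2154, 0.0882]
tool_rot: [0.066, 0.998, -0.003, 0.003]
ft_force: [-0.8, -2.8, 7.7]
grip_width: 0.0425
grasp_force: 5.1
```

{"op": "send_rows", "data": {
  "motion": "-0.7 0 0 0 0;-0.7 0 0 0 0;-0.7 0 0 0 0;-0.7 0 0 0 0;-0.2 0 0 0 0"
}}

```text
clock: 15.3
eef_pos: [0.423, -0.2145, 0.0856]
tool_rot: [0.065, 0.998, -0.002, 0.0]
ft_force: [-2.2, -7.4, 5.5]
grip_width: 0.06
grasp_force: 3.7
```

{"op": "send_rows", "data": {
  "motion": "-0.2 0 0 0 0;-0.2 0 0 0 0;-0.1 0 0 0 0;0 0 0 0 0;0 0 0 0 0"
}}

```text
clock: 15.8
eef_pos: [0.4236, -0.2151, 0.0865]
tool_rot: [0.066, 0.998, -0.003, 0.001]
ft_force: [-1.8, -7.3, 7.7]
grip_width: 0.043
grasp_force: 5.3
```

```bash
python3 - <<'E'
from h import *
t=vision.camera("top"); s=vision.camera("side"); w=vision.camera("wrist")
a=cv2.resize(t[190:260,250:385,::-1],(800,415),interpolation=cv2.INTER_CUBIC)
cv2.imwrite("pics/t6.png",a); cv2.imwrite("pics/w6.png",w[:,:,::-1]);cv2.imwrite("pics/s6.png",s[:,:,::-1])
E
```

```text
(no output)
```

View pics/w6.png

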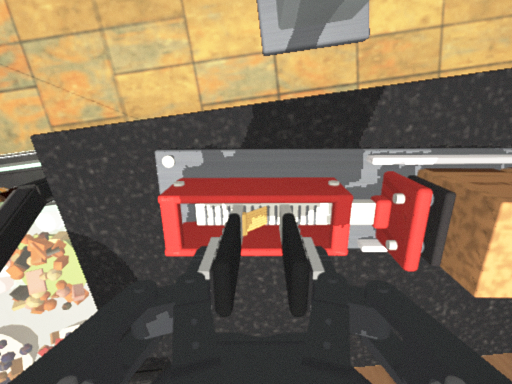

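{"op": "send_rows", "data": {
  "motion": "-0.7 0 0 0 0;-0.7 0 -0.15 0 0;-0.7 0 -0.15 0 0;-0.7 0 -0.15 0 0;-0.4 0 -0.15 0 0"
}}

```text
clock: 16.45
eef_pos: [0.4226, -0.215, 0.0852]
tool_rot: [0.065, 0.998, -0.001, -0.0]
ft_force: [-1.7, -2.1, 3.1]
grip_width: 0.0607
grasp_force: 2.4
```

{"op": "send_rows", "data": {
  "motion": "-0.4 0 0 0 0;-0.35 0 0 0 0;-0.3 0 0 0 0;-0.25 0 0 0 0;-0.25 0 0 0 0"
}}

```text
clock: 16.95
eef_pos: [0.423, -0.215, 0.0856]
tool_rot: [0.065, 0.998, -0.001, 0.0]
ft_force: [-2.2, -4.7, 5.1]
grip_width: 0.0535
grasp_force: 4.5
```

{"op": "send_rows", "data": {
  "motion": "-0.2 0 0 0 0;-0.15 0 0 0 0;-0.15 0 0 0 0"
}}

```text
clock: 17.25
eef_pos: [0.4231, -0.215, 0.0858]
tool_rot: [0.065, 0.998, -0.001, 0.001]
ft_force: [-2.0, -4.6, 7.2]
grip_width: 0.0491
grasp_force: 4.8
```

{"op": "send_rows", "data": {
  "motion": "-0.12 0 0 0 0;-0.09 0 0 0 0;-0.09 0 0 0 0"
}}

```text
clock: 17.55
eef_pos: [0.4232, -0.215, 0.0859]
tool_rot: [0.065, 0.998, -0.001, 0.001]
ft_force: [-1.6, -4.0, 8.1]
grip_width: 0.0469
grasp_force: 4.9
```

{"op": "send_rows", "data": {
  "motion": "-0.06 0 0 0 0;-0.03 0 0 0 0;-0.03 0 0 0 0"
}}

```text
clock: 17.85
eef_pos: [0.4233, -0.2151, 0.086]
tool_rot: [0.065, 0.998, -0.001, 0.001]
ft_force: [-1.2, -3.9, 7.7]
grip_width: 0.0439
grasp_force: 5.7
```

```bash
python3 - <<'E'
from h import *
w=vision.camera("wrist");t=vision.camera("top"); 
cv2.imwrite("pics/w7.png",w[:,:,::-1]); cv2.imwrite("pics/t7.png",t[:,:,::-1])
old=cv2.imread("pics/w6.png")[:,:,::-1]
for im in(old,w):
    r=im.astype(int); red=(r[...,0]>120)&(r[...,1]<60)&(r[...,2]<60); 
    print([ (int(np.where(red[y,355:])[0].min())+355,int(np.where(red[y,355:])[0].max())+355) for y in (200,215,230,240,250)])
for t in(cv2.imread("pics/t6.png") ,):pass
E
```

```text
[(374, 415), (390, 428), (377, 425), (380, 423), (397, 406)]
[(380, 423), (397, 420), (383, 433), (385, 431), (404, 414)]
```

{"op": "send_rows", "data": {
  "motion": "0.03 0 0 0 0;0.03 0 0 0 0"
}}

```text
clock: 18.15
eef_pos: [0.4234, -0.2151, 0.086]
tool_rot: [0.065, 0.998, -0.001, 0.001]
ft_force: [-2.0, -4.0, 6.7]
grip_width: 0.0416
grasp_force: 5.0
```

{"op": "send_rows", "data": {
  "motion": "-0.7 0 0 0 0;-0.7 0 0 0 0;-0.7 0 0 0 0;-0.7 0 0 0 0;-0.4 0 0 0 0"
}}

```text
clock: 18.65
eef_pos: [0.4227, -0.215, 0.0855]
tool_rot: [0.065, 0.998, -0.001, 0.0]
ft_force: [-1.0, -1.9, 5.2]
grip_width: 0.0605
grasp_force: 3.2
```

{"op": "send_rows", "data": {
  "motion": "-0.4 0 0 0 0;-0.35 0 0 0 0;-0.3 0 0 0 0;-0.25 0 0 0 0;-0.25 0 0 0 0"
}}

```text
clock: 19.15
eef_pos: [0.423, -0.2151, 0.0861]
tool_rot: [0.065, 0.998, -0.001, 0.001]
ft_force: [-1.5, -2.4, 7.1]
grip_width: 0.0534
grasp_force: 5.2
```

{"op": "send_rows", "data": {
  "motion": "-0.2 0 0 0 0;-0.15 0 0 0 0;-0.15 0 0 0 0"
}}

```text
clock: 19.45
eef_pos: [0.4232, -0.2151, 0.0864]
tool_rot: [0.065, 0.998, -0.001, 0.001]
ft_force: [-3.0, -1.9, 9.8]
grip_width: 0.0495
grasp_force: 7.5
```

{"op": "send_rows", "data": {
  "motion": "-0.13 0 0 0 0;-0.13 0 0 0 0;-0.13 0 0 0 0"
}}

```text
clock: 19.75
eef_pos: [0.4232, -0.2151, 0.0865]
tool_rot: [0.065, 0.998, -0.001, 0.001]
ft_force: [-3.6, -1.7, 9.4]
grip_width: 0.0484
grasp_force: 8.3
```

{"op": "send_rows", "data": {
  "motion": "-0.11 0 0 0 0;-0.11 0 0 0 0;-0.11 0 0 0 0"
}}

```text
clock: 20.05
eef_pos: [0.4232, -0.2151, 0.0866]
tool_rot: [0.065, 0.998, -0.001, 0.001]
ft_force: [-2.5, -2.4, 10.3]
grip_width: 0.0474
grasp_force: 9.2
```

{"op": "send_rows", "data": {
  "motion": "-0.7 0 0 0 0;-0.7 0 0 0 0;-0.7 0 0 0 0;-0.7 0 0 0 0;-0.5 0 0 0 0"
}}

```text
clock: 20.55
eef_pos: [0.4226, -0.215, 0.0852]
tool_rot: [0.065, 0.998, -0.001, -0.0]
ft_force: [-1.5, -2.4, 2.6]
grip_width: 0.0641
grasp_force: 2.5
```

{"op": "send_rows", "data": {
  "motion": "-0.5 0 0 0 0;-0.46 0 0 0 0;-0.43 0 0 0 0;-0.4 0 0 0 0;-0.4 0 0 0 0"
}}

```text
clock: 21.05
eef_pos: [0.4227, -0.215, 0.0858]
tool_rot: [0.065, 0.998, -0.001, 0.0]
ft_force: [-3.7, -3.3, 7.7]
grip_width: 0.0596
grasp_force: 7.8
```

{"op": "send_rows", "data": {
  "motion": "-0.38 0 0 0 0;-0.36 0 0 0 0;-0.36 0 0 0 0"
}}

```text
clock: 21.35
eef_pos: [0.4227, -0.2151, 0.0862]
tool_rot: [0.065, 0.998, -0.001, 0.0]
ft_force: [-5.0, -2.5, 9.4]
grip_width: 0.0581
grasp_force: 9.6
```

{"op": "send_rows", "data": {
  "motion": "-0.34 0 0 0 0;-0.32 0 0 0 0;-0.32 0 0 0 0"
}}

```text
clock: 21.65
eef_pos: [0.4227, -0.2151, 0.0865]
tool_rot: [0.065, 0.998, -0.001, 0.001]
ft_force: [-5.0, -3.4, 12.6]
grip_width: 0.056
grasp_force: 11.2
```

{"op": "send_rows", "data": {
  "motion": "-0.31 0 0 0 0;-0.3 0 0 0 0;-0.3 0 0 0 0;-0.3 0 0 0 0"
}}

```text
clock: 22.05
eef_pos: [0.4228, -0.2151, 0.0867]
tool_rot: [0.065, 0.998, -0.001, 0.001]
ft_force: [-4.6, -2.6, 13.2]
grip_width: 0.0558
grasp_force: 12.1
```

```bash
python3 - <<'E'
from h import *
t=vision.camera("top"); s=vision.camera("side")
a=cv2.resize(t[150:270,110:400,::-1],(800,331),interpolation=cv2.INTER_CUBIC); b=cv2.resize(s[140:300,200:340,::-1],(306,350)) 
b=cv2.copyMakeBorder(cv2.resize(s[150:240,200:400,::-1],(590,266),interpolation=cv2.INTER_CUBIC),0,0,0,210,cv2.BORDER_CONSTANT)
cv2.imwrite("pics/f.png",np.vstack([a,b])); o=bot.get_obs(); print(o["grasp_force"],o["grip_width"],o["clock"])
E
```

```text
12.128200381994247 0.0558948797047776 22.15
```

View pics/f.png

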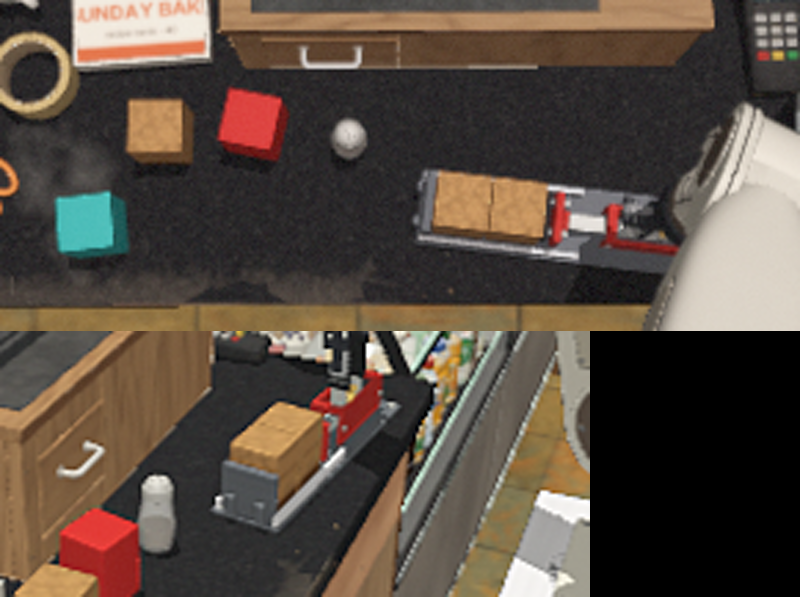

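The two cartons (about columns 435–548, rows 175–240) stand tight between the stop and the pad. The third carton and the bystanders have not moved. I'm handing the job in.

```bash
python3 -c "
from h import *
print(workorder.job_done())"
```

```text
the job is handed in; nothing more can be done
None
```

I handed the job in at about 22 s: two cartons stand tight against the end stop and the grip is still squeezed at about 12 N per finger, which by the given formula is about 16 N on the cartons. The third carton and the bystanders were left in place.

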